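Sweep jar lids off the butcher block into the scrap pan

TASK

Clear the three loose steel jar lids off the butcher block: sweep them with the fingertips along the block and over its end so that all three drop into the open steel pan. Only push the lids, do not pick them up or carry them, and leave the ramekin, the honey jar, the pepper pot and everything else where they stand.

Things in the scene. Friction and masses are not known exactly. Their poses are not given: they have to be found in the camera images.
- block: Thick wooden butcher block fixed on the marble counter: 290 (its x) x 360 (its y) x 70 mm high, turned by up to 9 degrees. Origin at the centre of its underside; z up, so its flat top is at 70 mm. It has no rim.
- waste_pan: OPEN stainless steel food pan, empty, used for scrap metal; fixed on the counter against one short end of the block, either its +y or its -y end (it varies), turned like the block. Outside 265 (its x) x 162 (its y) x 65 mm high, walls and floor 3 mm; origin at the centre of its underside. Its rim lies 5 mm below the block's top, 2 mm away from the block's side; its centre is 263 mm from the block's centre along the block's y.
- covered_pan: The same pan closed with a flat steel cover, overall 69 mm high, fixed at the opposite end of the block. Origin at the centre of its underside. Not for the lids.
- lid_small_mid (a point): Centre of a loose plain steel jar lid: a flat disc 48 mm in diameter and 14 mm high, 16 g or so, lying flat on the block. This point is 7 mm above its underside. Lids lie along the block's two long sides, about 92 mm from the block's long centre line: one lid along one side, two along the other, at least 60 mm apart edge to edge; any lid may be at any of these places.
- lid_small: The same lid; origin at the centre of its underside, z up.
- lid_medium_mid (a point): Centre of a loose plain steel jar lid: a flat disc 58 mm in diameter and 14 mm high, 21 g or so, lying flat on the block. This point is 7 mm above its underside. Lids lie along the block's two long sides, about 92 mm from the block's long centre line: one lid along one side, two along the other, at least 60 mm apart edge to edge; any lid may be at any of these places.
- lid_medium: The same lid; origin at the centre of its underside, z up.
- lid_large_mid (a point): Centre of a loose plain steel jar lid: a flat disc 66 mm in diameter and 14 mm high, 25 g or so, lying flat on the block. This point is 7 mm above its underside. Lids lie along the block's two long sides, about 92 mm from the block's long centre line: one lid along one side, two along the other, at least 60 mm apart edge to edge; any lid may be at any of these places.
- lid_large: The same lid; origin at the centre of its underside, z up.
- ramekin: White ceramic ramekin, diameter 48, height 34 mm, loose, standing on the block's long centre line among the lids. Origin at the centre of its underside. Leave it alone.
- honey_jar: Small closed glass jar, diameter 42, height 48 mm, loose, also on the block's long centre line. Origin under its centre. Leave it alone.
- pepper_pot: Small turned wooden pepper pot, diameter 40, height 52 mm, loose, also on the block's long centre line. Origin under its centre. Leave it alone.
- sauce_bottle: White squeeze bottle, diameter 60, height 170 mm, loose on the counter at the robot's right, well away from the block. Origin under its centre. Leave it alone.
- coffee_cup: White mug, diameter 80, height 60 mm, loose on the counter at the robot's left, well away from the block. Origin under its centre. Leave it alone.
- spoon: Steel spoon lying loose on the counter at the robot's right, well away from the block. Leave it alone.

How it is judged:
At the end, for the whole second after the job is handed in: Each of the three lids has its centre inside the open pan (within the pan's outline and under 60 mm above its underside, the rim being at 65 mm) and is at rest; the ramekin, honey jar, pepper pot, sauce bottle, mug and spoon are each within 15 mm of where they began (x of lid_small_mid in the frame of waste_pan between -0.1325 and 0.1325 m and y of lid_small_mid in the frame of waste_pan between -0.081 and 0.081 m and z of each of lid_small_mid, lid_medium_mid, lid_large_mid in the frame of waste_pan below 0.06 m and linear speed of each of lid_small, lid_medium, lid_large below 0.02 m/s and x of lid_medium_mid in the frame of waste_pan between -0.1325 and 0.1325 m and y of lid_medium_mid in the frame of waste_pan between -0.081 and 0.081 m and x of lid_large_mid in the frame of waste_pan between -0.1325 and 0.1325 m and y of lid_large_mid in the frame of waste_pan between -0.081 and 0.081 m and distance of each of ramekin, honey_jar, pepper_pot, sauce_bottle, coffee_cup, spoon from where it was at the start of the episode below 0.015 m); the robot touches nothing.
It fails at once if a lid is lifted: its centre rises more than 15 mm above its height when lying on the block (z of any of lid_small_mid, lid_medium_mid, lid_large_mid in the frame of block above 0.092 m).
It fails at once if a bystander is moved by more than 15 mm (distance of any of ramekin, honey_jar, pepper_pot, sauce_bottle, coffee_cup, spoon from where it was at the start of the episode above 0.015 m).
It also fails if it takes over 64 s, if anything falls off the work surface, if the arm or the gripper's body presses on something with over 40 N, if the wrist force passes 120 N, or if a joint passes its speed limit or range.

ROBOT

A 6-joint arm with a two-finger parallel gripper is mounted at the origin on the work surface. World frame = base frame: x ahead of the robot, y to its left, z up, the work surface at z = 0. Lengths are in m, angles in rad, forces in N, time in s.
With the tool pointing down it reaches from about 0.275 to 0.825 m from the base axis. Payload 4.9 kg.
Tool frame: the origin (TCP) lies midway between the tips of the shut fingers; the grasp point (between the pads) lies 19 mm behind it (bot.grip_depth is the distance from the TCP to the grasp point, in m); z points along the fingers, y is the line along which they close (so a half turn about z gives the same grasp; the last joint's range is limited). The gripper opens to 85 mm and grips with 20 to 120 N. Pads are 22 mm wide; open, the fingers measure 114 mm over their backs; the gripper's body (76 mm by 85 mm) begins 54 mm behind the grasp point. The pads swing forward as they close: fully open they stand 13 mm farther back than shut.
Start: joints at [1.171, 0.326, -0.193, 1.052, 0, 1.437], TCP at [0.144, 0.531, 0.231] pointing down, gripper open.
Joint ranges: [-2.65, 2.65], [-0.97, 1.79], [-1.3, 1.35], [-1.93, 2.1], [-1.47, 1.37], [-3.14, 3.14]. Speed limits (rad/s): [2.57, 2.57, 3.14, 3.14, 3.14, 3.14].

INTERFACE

Orientations are given as a unit quaternion [w, x, y, z].
In Python, from cell import bot gives the robot as it stands. Calls block until the motion is done:
- bot.move_pose(position, orientation): joint-space move of the TCP to a pose.
- bot.move_linear(position, speed=0.15, rotation=None, until_force=None): straight line of the TCP; rotation=None keeps the orientation; speed is the mean speed in m/s. With until_force (N) it stops when the force on the tool has changed by that much, and returns True; else False.
- bot.goto_joints(angles): joint-space move.
- bot.set_gripper(opening, grasp_force=None): opening from 0.0 (shut) to 1.0 (fully open); grasp_force is the grip in N (None keeps the last); returns when the fingers have stopped.
- bot.wait(seconds).
- bot.solve_ik(position, orientation): joint angles nearest the present ones, or None.
- bot.camera(name): name is "scene" or "top" or "wrist"; returns the picture (384x512x3 uint8, red, green, blue); there is no depth.
- bot.calibration(name): a dict with "mtx" (3x3 intrinsics, pixels), "extrinsics" (4x4, takes a point from world to camera coordinates); the wrist camera has in their place "hand_eye" (4x4, takes a point from camera to tool coordinates, whose origin is the TCP and whose axes are the flange's). Camera axes: x right, y down, z forward; pixel columns grow to the right and rows downward; lengths in m; the calibration is good to about 2 mm. The wrist camera is an equidistant fisheye: a pixel r from the principal point sees the ray r / f radians off the axis. A picture is of the moment at which its call begins: read the wrist's pose just before it. calibration takes no time and is no camera call.
A pose or a line that the arm cannot do raises bot.PlanningError and nothing moves.
- bot.close_job(): hands the job in; it is judged then, once.
Trained networks look in the newest picture that a camera, given by its name, has taken for a name from the list of things; names that differ only in an ending like _2 or _b are one class to them, and where a whole thing is asked for, a point or a joint stands for the part that bears it (a point fixed in the world has none). Each returns a list of dicts, best first, with "confidence" (0 to 1); they miss things now and then, are a little off and sometimes report something else, mostly with a low value. They report only what shows in the picture. A call takes as long as a camera call.
- bot.search_frame(camera, thing): "bbox" ([left, top, width, height] in pixels, round what is visible of it).
Readings, each from a call of its own:
- bot.read_clock(): time.
- bot.read_joint_positions(): joint angles.
- bot.read_joint_vel(): joint speeds.
- bot.read_joint_efforts(): joint torques, N m.
- bot.read_position(): TCP position.
- bot.read_tool_rot(): TCP orientation.
- bot.read_ft_force(): force on the tool from outside, world axes, zero at the start.
- bot.read_moment(): the same for the moment, N m.
- bot.read_gripper_width(): opening from 0.0 (shut) to 1.0 (fully open).
- bot.read_finger_force(): force on a finger pad.
Only numpy, scipy, OpenCV 4.12 (cv2) and the standard library are available. Lean on these libraries where they do the work, as an engineer would, in place of code of your own. Each camera call takes 0.05 s, during which the arm holds its last target. There are 200 camera calls.

## Working session

There is one attempt and no reset: what is moved stays moved. The work goes in short steps, each a Python script; the robot and the scene stay as the last script left them, time stands still between calls to the robot, and variables do not carry over. Pictures are saved under pics/ and viewed, at most 10 in all, crops included, and the job is handed in when it is done.

```bash
mkdir -p pics; ls; python3 - <<'E'
from cell import bot
import cv2,numpy as np
for n in ["top","scene"]:
    im=bot.camera(n); cv2.imwrite(f"pics/{n}0.png",im[:,:,::-1])
    c=bot.calibration(n); print(n,np.round(c["mtx"],1).tolist(),np.round(c["extrinsics"],3).tolist())
    for t in ["block","waste_pan","covered_pan","lid_small","lid_medium","lid_large","ramekin","honey_jar","pepper_pot"]:
        print(t,[(np.round(d["bbox"],1).tolist(),round(d["confidence"],2)) for d in bot.search_frame(n,t)[:3]])
print(bot.read_clock(),bot.read_tool_rot())
E
```

```text
pics
top [[495.3, 0.0, 254.0], [0.0, 495.3, 192.0], [0.0, 0.0, 1.0]] [[-0.017, -1.0, -0.008, 0.01], [-0.999, 0.017, -0.041, 0.519], [0.041, 0.007, -0.999, 1.71], [0.0, 0.0, 0.0, 1.0]]
block [([179.5, 128.1, 115.8, 94.5], 0.57)]
waste_pan [([132.6, 142.1, 55.0, 82.9], 0.7)]
covered_pan [([287.8, 131.3, 53.4, 77.4], 0.74), ([396.2, 155.5, 17.4, 51.1], 0.61), ([256.3, 135.6, 18.0, 23.2], 0.38)]
lid_small [([195.7, 144.3, 16.0, 17.0], 0.7)]
lid_medium [([255.8, 138.8, 17.9, 16.7], 0.76)]
lid_large [([239.4, 192.1, 17.0, 26.4], 0.69)]
ramekin [([226.4, 169.0, 13.3, 13.9], 0.46)]
honey_jar [([261.4, 167.0, 10.1, 14.4], 0.43)]
pepper_pot []
scene [[367.6, 0.0, 256.5], [0.0, 367.6, 190.1], [0.0, 0.0, 1.0]] [[0.874, 0.486, 0.011, -0.48], [0.408, -0.721, -0.559, -0.186], [-0.264, 0.493, -0.829, 1.51], [0.0, 0.0, 0.0, 1.0]]
block [([210.9, 138.5, 114.3, 106.8], 0.95), ([309.7, 94.6, 24.0, 19.0], 0.54)]
waste_pan []
covered_pan [([190.7, 206.2, 94.4, 80.2], 0.94), ([309.8, 92.9, 25.3, 24.0], 0.73)]
lid_small [([302.2, 166.3, 9.9, 10.3], 0.66)]
lid_medium [([274.8, 206.7, 18.1, 17.0], 0.81)]
lid_large [([234.3, 166.0, 19.5, 21.2], 0.56), ([258.0, 113.6, 81.3, 48.7], 0.39)]
ramekin [([265.5, 167.3, 13.9, 18.4], 0.66)]
honey_jar [([254.8, 190.6, 10.9, 16.1], 0.69)]
pepper_pot [([278.5, 153.2, 7.2, 19.4], 0.59)]
1.0 [ 2.40233675e-05  1.32516265e-01  9.91180831e-01 -3.14187359e-06]
```

View pics/top0.png

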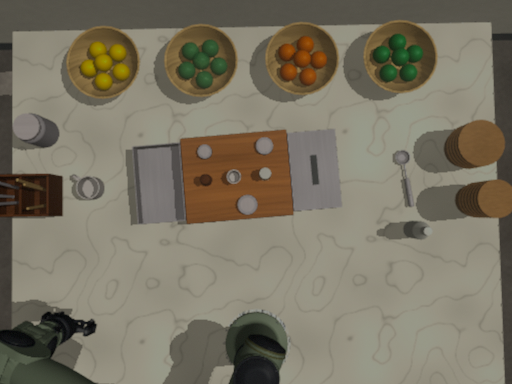

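The top view shows the open pan at the left (+y) end and the cover at the right. The small lid is at about (204,152), the medium at (264,146), both on the far side, and the large at (248,205) on the near side. The pots are on the centre line at about (206,180), (233,176) and (264,173). Next I'll compute world positions.

```bash
cat > h.py <<'E'
from cell import bot
import cv2,numpy as np
def ground(cam,px,z):
    c=bot.calibration(cam); E=np.array(c["extrinsics"]); R,t=E[:3,:3],E[:3,3]
    d=R.T@np.linalg.inv(c["mtx"])@np.array([px[0],px[1],1.]); o=-R.T@t
    return (o+d*(z-o[2])/d[2])
E
python3 - <<'E'
from h import *
im=cv2.cvtColor(cv2.imread("pics/top0.png"),cv2.COLOR_BGR2HSV)
m=cv2.inRange(im,(4,90,60),(18,255,255)); m[:120]=0;m[230:]=0;m[:,:170]=0;m[:,300:]=0
m=cv2.morphologyEx(m,cv2.MORPH_OPEN,np.ones((3,3)))
c=max(cv2.findContours(m,0,2)[0],key=cv2.contourArea)
r=cv2.minAreaRect(cv2.convexHull(c)); 
P=[ground("top",p,.07)[:2] for p in cv2.boxPoints(r)]
print(np.round(P,3).tolist(),[round(float(np.linalg.norm(P[i]-P[i-1])),3) for i in range(4)])
C=np.mean(P,0); print("C",C)
e=max([P[1]-P[0],P[2]-P[1]],key=np.linalg.norm); e=e/np.linalg.norm(e); e*=np.sign(e[1]); n=np.array([e[1],-e[0]])
print("yaw deg",np.degrees(np.arctan2(-e[0],e[1])))
B={"top":dict(small=[195.7,144.3,16,17],medium=[255.8,138.8,17.9,16.7],large=[239.4,192.1,17,26.4],ram=[226.4,169,13.3,13.9],honey=[261.4,167,10.1,14.4]),
"scene":dict(small=[302.2,166.3,9.9,10.3],medium=[274.8,206.7,18.1,17],large=[234.3,166,19.5,21.2],ram=[265.5,167.3,13.9,18.4],honey=[254.8,190.6,10.9,16.1],pepper=[278.5,153.2,7.2,19.4])}
for k in B:
  for t,b in B[k].items():
    p=ground(k,(b[0]+b[2]/2,b[1]+b[3]/2),.077 if t in("small","medium","large") else .09)[:2]
    print(k,t,np.round(p,3),"block xy",np.round([(p-C)@n,(p-C)@e],3))
cv2.imwrite("pics/crop.png",cv2.resize(cv2.imread("pics/top0.png")[120:235,125:350],None,fx=3.5,fy=3.5,interpolation=2))
E
```

```text
[[0.702, 0.251], [0.727, -0.111], [0.44, -0.13], [0.415, 0.229]] [0.287, 0.362, 0.287, 0.36]
C [0.57091979 0.05986944]
yaw deg 3.98544891957624
top small [0.651 0.167] block xy [0.087 0.101]
top medium [ 0.666 -0.038] block xy [ 0.088 -0.104]
top large [0.472 0.022] block xy [-0.101 -0.031]
top ram [0.57  0.069] block xy [0.    0.009]
top honey [ 0.574 -0.042] block xy [-0.004 -0.102]
scene small [0.673 0.158] block xy [0.109 0.091]
scene medium [ 0.682 -0.049] block xy [ 0.103 -0.117]
scene large [0.484 0.024] block xy [-0.089 -0.03 ]
scene ram [0.577 0.066] block xy [0.007 0.006]
scene honey [ 0.585 -0.038] block xy [ 0.007 -0.098]
scene pepper [0.579 0.139] block xy [0.014 0.078]
```

View pics/crop.png

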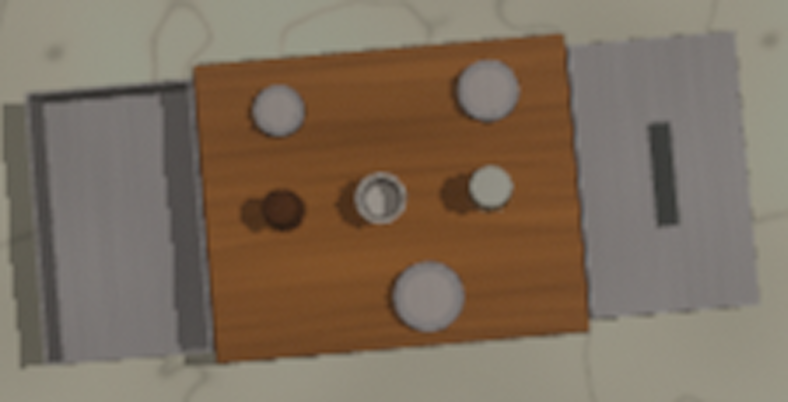

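```bash
cat >> h.py <<'E'
C=np.array([.5709,.0599]); yaw=np.radians(4.0)
n=np.array([np.cos(yaw),np.sin(yaw)]); e=np.array([-np.sin(yaw),np.cos(yaw)])
def W(bx,by,z): return [*(C+bx*n+by*e),z]
def blk(p): p=np.array(p[:2])-C; return np.array([p@n,p@e])
a=np.pi/2+yaw; Q=[0,np.cos(a/2),np.sin(a/2),0]
L=dict(small=((204.4,151.4),.045),medium=((264.4,145.7),.047),large=((247.3,204.9),.051))
def sweep(k):
    px,back=L[k]; p=blk(ground("top",px,.084)); print(k,p)
    s=np.sign(p[0]); end=W(s*.076,.215,.074)
    bot.move_pose(W(p[0],p[1]-back,.18),Q)
    print("down hit",bot.move_linear(W(p[0],p[1]-back,.074),.1,until_force=8))
    if bot.read_position()[2]>.08: raise SystemExit("blocked")
    print("sweep hit",bot.move_linear(end,.1,until_force=25), bot.read_position(),bot.read_ft_force())
    bot.move_linear([*bot.read_position()[:2],.19],.15)
E
python3 - <<'E'
from h import *
for k in L: 
    p=blk(ground("top",L[k][0],.084)); print(k,p,bot.solve_ik(W(p[0],p[1]-.05,.074),Q), bot.solve_ik(W(np.sign(p[0])*.076,.215,.074),Q))
bot.set_gripper(.4); print(bot.read_gripper_width())
sweep("small")
bot.move_pose(W(-.15,-.1,.25),Q)
im=bot.camera("top"); cv2.imwrite("pics/a.png",cv2.resize(im[120:235,125:350,::-1],None,fx=3.5,fy=3.5,interpolation=2)); print(bot.read_clock())
E
```

```text
small [0.09076919 0.09773541] [ 0.06087767  0.668865   -0.05223646  0.84969487  0.          1.56186083] [0.31005201 0.70815532 0.02383042 0.88647143 0.         1.81103517]
medium [ 0.09224614 -0.10350427] [-0.23671796  0.68804176 -0.01523041  0.86752416  0.          1.2642652 ] [0.31005201 0.70815532 0.02383042 0.88647143 0.         1.81103517]
large [-0.09962328 -0.02961684] [-0.21008487  0.37157721 -0.58840445  0.61081467  0.          1.29089829] [ 0.37671135  0.48186728 -0.39901975  0.68990929  0.          1.87769451]
0.39811020390653773
small [0.09076919 0.09773541]
down hit False
sweep hit False [0.63187479 0.27906884 0.07399109] [-0.55534027 -0.26545505 -0.15383115]
9.325
```

View pics/a.png

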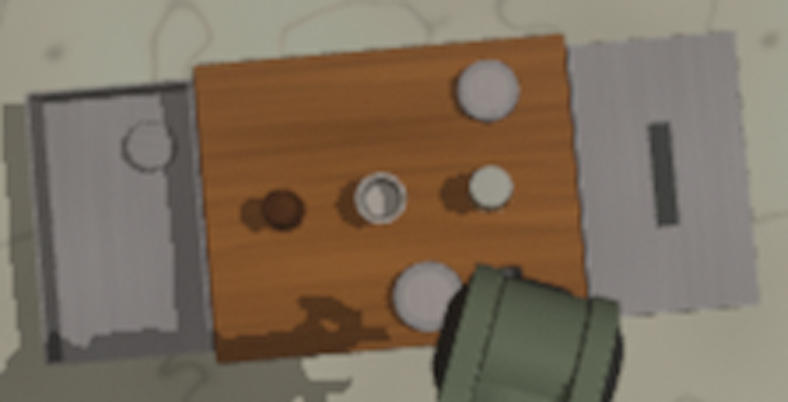

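The small lid lies flat in the pan at about (150,147), and the medium and large lids and the pots haven't moved. I'll sweep the other two.

```bash
python3 - <<'E'
from h import *
sweep("medium"); sweep("large")
bot.move_pose(W(-.15,-.1,.25),Q)
im=bot.camera("top"); cv2.imwrite("pics/b.png",cv2.resize(im[120:235,125:350,::-1],None,fx=3.5,fy=3.5,interpolation=2)); print(bot.read_clock())
E
```

```text
medium [ 0.09224614 -0.10350427]
down hit False
sweep hit False [0.63178211 0.27952621 0.07404165] [-0.09768652  0.88524237 -0.09709122]
large [-0.09962328 -0.02961684]
down hit False
sweep hit False [0.48009075 0.2688576  0.07402147] [ 0.03318753 -0.11861749  0.77346746]
24.125
```

View pics/b.png

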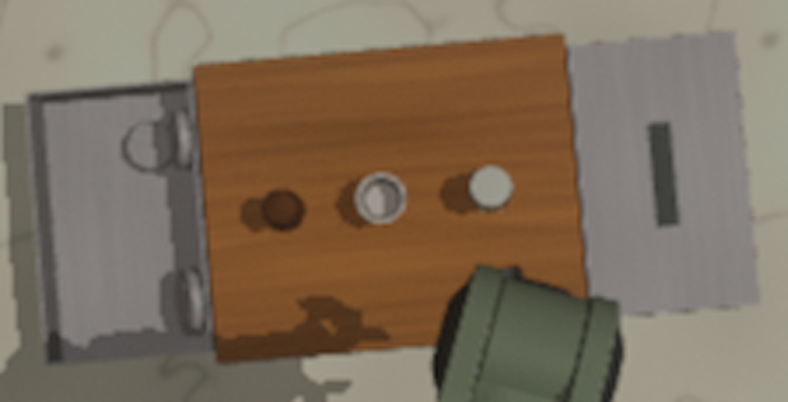

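The block is clear. The small lid lies flat, and the medium (183,138) and large (190,300) lids stand leaning on the pan's near inside wall. All three are inside the pan, and the pots haven't moved.

```bash
python3 - <<'E'
from h import *
bot.wait(1); print(bot.close_job())
E
```

```text
the job is handed in; nothing more can be done
None
```

I swept all three lids off the block into the open pan, with the block's pots unmoved in the last picture, and handed the job in at about 25 s of the 64 s limit; no verdict was returned.

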